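# Close and latch the field cover of a portable instrument

## Task

Make the portable instrument on the bench ready to carry: swing its black front cover shut and press it home so that the rubber seal seats (a push of about 20 N at its top), hook the draw latch's wire loop under the keeper on top of the cover, then fold the latch lever over until it snaps flat and holds the cover tight. Feel your way instead of forcing it: push neither the cover nor the lever with more than some 25 N, and set the loop down on the keeper lightly, with no more than about 10 N. Leave the things lying on and around the instrument where they are.

Things in the scene. Friction and masses are not known exactly. Their poses are not given: they have to be found in the camera images.
- case: Cream instrument case, fixed, 240 wide, 260 deep, 160 mm high. Origin at bench height under the middle of the body's front edge, where the cover meets it. x points from the front into the body's depth, y to the left across it, z up; flat top at z = 160 mm. The draw latch is on the top and works in the plane y = 0 of this frame.
- cover (a joint): Black front cover, a box 240 wide, 45 mm deep, 148 high, hinged along its bottom (y axis at x = 0, z = 12 mm of the case). 0 = resting on the rubber seal; larger = leaning out to -x. Stiff hinge (about 0.6 N m, so 4 N at the top edge), stays where left. Push it near the top, beside the latch: leaning, the top edge meets an upright finger first.
- seal (a joint): Squeeze of the springy rubber seal frame between cover and case, as a turn about the cover's hinge line: 0 = not squeezed, about -0.02 = cover drawn tight. It pushes back some 19 N per mm at the cover's top edge; a push of about 20 N there seats it (to about -0.005), over 30 N harms it; squeezing it tight is the latch's work.
- cover_top_edge (a point): Middle of the cover's outer (front) top edge: 47 mm in front of the case's front edge and 160 mm high when drawn tight (6 mm farther out when only resting on the seal).
- keeper_low (a point): On the cover, under the keeper's hook: where the centre of the loop's bar would sit if the keeper had no shims. The keeper is screwed on the cover top over shims that suit each case, so its plate and hook, and the bar's true seat, lie 0 to 6 mm higher than built without shims; how much is not measured: feel for the plate. This point moves with the cover and is 2.5 mm above the lowest plate height.
- keeper_front (a point): Middle of the keeper plate's front end, at its unshimmed upper face. The plate is 24 mm wide (y), 34 mm long, flat. The hook is as wide as the plate: a wall behind the bar's seat, and a square lip 3.5 mm thick reaching forward over it, 6.5 mm clear above the plate. The lip's front edge is 4 mm in front (-x of the case) of keeper_low, this point 30 mm in front of it.
- loop_bar (a point): Middle of the cross bar of the wire loop, a rigid U of 5 mm round steel: two legs at y = +19 and -19 mm (43 mm over the outside), 73 mm long from this bar to the cross pin on the lever, on which the loop turns. It stays where it is left. To hook it, set the bar on the keeper plate 9 to 20 mm in front of keeper_low, then draw it back (+x of the case) along the plate under the lip to the wall.
- lever (a joint): Steel latch lever on the case top. 0 = folded flat on the case, pointing along its +x; 1.57 = upright; 2.5 = limit, leaning forward over the cover. Stays where left; drawing it along by the loop takes 2 to 4 N. With the loop hooked and taut it stands at about 1.15 to 1.35; folding it down then takes up to 8 N near its end, until at about 0.3 it goes over centre and snaps flat.
- lever_pin (a point): Centre of the lever's pin (axis along y), fixed at x = 40, y = 0, z = 174 mm of the case. The loop's cross pin rides on the lever 20 mm from this point, at the direction angle (lever angle - 0.17 rad) in the x-z plane of the case, counted from +x towards +z.
- lever_end (a point): On the lever plate's upper face near its curled end: 66 mm along the lever from its pin and 6 mm above the lever's line. The plate is 22 mm wide, 3 mm thick; it reaches 74 mm from the pin. Lying flat, its face is 180 mm above the bench.
- block_a: Bystander: aluminium test block 30 x 30 x 28 mm. Origin under its centre.
- block_b: Bystander: another such block.
- sample_box: Bystander: clear plastic specimen box 118 x 78 x 26 mm. Origin under its centre.
- caliper: Bystander: flat steel digital caliper 160 mm long, 10 mm thick, lying on the case top well behind the latch.

How it is judged:
By the outcome, as a careful person would: the job done as asked, in the order asked, and still so for the second after the job is handed in, with the robot touching nothing.
It also fails if it takes over 66 s, if anything falls off the work surface, if the arm or the gripper's body presses on something with over 40 N, if the wrist force passes 120 N, or if a joint passes its speed limit or range.

## Robot

A 6-joint arm with a two-finger parallel gripper is mounted at the origin on the work surface. World frame = base frame: x ahead of the robot, y to its left, z up, the work surface at z = 0. Lengths are in m, angles in rad, forces in N, time in s.
With the tool pointing down it reaches from about 0.35 to 0.85 m from the base axis. Payload 8.1 kg.
Tool frame: the origin (TCP) lies at the very end of the fingers, on their centre line; the grasp point (between the pads) lies robot.grip_point_offset behind it (robot.grip_point_offset is the distance from the TCP to the grasp point, in m); z points along the fingers, y is the line along which they close (so a half turn about z gives the same grasp; the last joint's range is limited). The gripper opens to 93 mm and grips with 3 to 60 N. Pads are 15 mm wide; open, the fingers measure 128 mm over their backs; the gripper's body (75 mm by 188 mm) begins 65 mm behind the grasp point.
Start: joints at [1.017, 0.13, 1.488, -0, 1.523, -0.085], TCP at [0.271, 0.535, 0.219] pointing down, gripper open.
Joint ranges: [-2.96, 2.96], [-0.89, 2.26], [0.02, 2.5], [-1.34, 4.48], [0, 2.73], [-2.66, 2.66]. Speed limits (rad/s): [2.39, 2.39, 2.79, 3.14, 3.14, 3.14].

## Interface

Orientations are given as a rotation vector (axis times angle).
In Python, from plant import robot, eyes gives the robot as it stands. The module is installed in compiled form; this text tells all that it offers.
- The arm moves only by the tool apply_moves, never from a script. Its argument "steps" is one flat list of numbers, 7 for each row, row after row: the shift along the tool's x, y, z in units of 30 mm (1.0 is 30 mm), then the turn, a rotation vector about the tool's x, y, z in units of 6 degrees (1.0 is 6 degrees), then the opening in per cent of the stroke, from 0 (shut) to 100 (fully open). In form: [dx, dy, dz, ax, ay, az, fingers, dx, dy, dz, ax, ay, az, fingers, ...]. A call has 1 to 12 rows; each row shifts and turns the commanded pose from where the row before left it, along the tool's axes as they then stand; what a row does not reach is not made up. A row lasts 1/12 s, in which the tool goes at most 41.7 mm and 7.16 degrees, less where a joint would pass 70% of its speed; a pose out of reach is approached as far as the arm can. A call is refused whole if a number of a shift passes 1 or a number of a turn 1, either way. A call with a gripper value outside its range is refused whole. The fingers move at their own pace and stop on an object; "grip_force" is the grip in N (left out, the last holds). Time passes only in rows, so rows that do not move let the fingers close. It gives the time, the measured TCP pose, the force, the opening and the grip force at its end, in the units of the state.
- robot.read_state(): the state, without advancing time (a new reading comes with each control period).
- eyes.read_camera(name): name is "scene" or "top" or "wrist"; returns the picture (480x640x3 uint8, red, green, blue); there is no depth.
- eyes.calibration(name): a dict with "K" (3x3 intrinsics, pixels), "k1" (the pictures are not rectified: a ray, as slopes to the right and down, at radius r is drawn at 1 + k1 r^2 times it, then the intrinsics apply), "R" (3x3) and "t" (3): a world point X has camera coordinates R X + t. Camera axes: x right, y down, z forward; pixel columns grow to the right and rows downward; lengths in m; the calibration is good to about 2 mm. A picture is of the moment at which its call begins: read the wrist's pose just before it. calibration takes no time and is no camera call; for the wrist camera it gives the pose at the moment of the call.
- robot.close_job(): hands the job in; it is judged then, once.
Trained networks look in the newest picture that a camera, given by its name, has taken for a name from the list of things; names that differ only in an ending like _2 or _b are one class to them, and where a whole thing is asked for, a point or a joint stands for the part that bears it (a point fixed in the world has none). Each returns a list of dicts, best first, with "conf" (0 to 1); they miss things now and then, are a little off and sometimes report something else, mostly with a low value. They report only what shows in the picture. A call takes as long as a camera call.
- eyes.search_frame(camera, thing): "rect" ([left, top, width, height] in pixels, round what is visible of it).
- eyes.place_of(camera, thing): "xy" ([column, row] in pixels: a listed point, or the origin of a listed thing).
The state is a dict: "t": time; "q": joint angles; "dq": joint speeds; "joint_torque": joint torques, N m; "tool_pos": TCP position; "orientation": TCP orientation; "force": force on the tool from outside, world axes, zero at the start; "wrist_torque": the same for the moment, N m; "opening": finger opening in m; "gripper_force": force on a finger pad.
Only numpy, scipy, OpenCV 4.12 (cv2) and the standard library are available. Lean on these libraries where they do the work, as an engineer would, in place of code of your own. Each camera call takes 0.05 s, during which the arm holds its last target. There are 200 camera calls.

## Working session

There is one attempt and no reset: what is moved stays moved. The work goes in short steps, Python scripts to look and compute and a tool call to move; the robot and the scene stay as the last step left them, time stands still between calls to the robot, and variables do not carry over. Pictures are saved under pics/ and viewed, at most 11 in all, crops included, and the job is handed in when it is done.

Besides the shell and the picture viewer there is one more tool, called after "Emit:" as name(argument=value, ...), one argument or row to a line, values as JSON. apply_moves: Moves the arm, as the interface text tells. Its arguments: {"type":"object","properties":{"steps":{"type":"array"},"grip_force":{"type":"number"}},"required":["steps"]}

```bash
mkdir -p pics; cat > h.py <<'E'
import numpy as np, cv2
from plant import robot, eyes
from scipy.spatial.transform import Rotation as Ro
def ray(cal,px):
    K=np.array(cal["K"]);d=np.array([(px[0]-K[0,2])/K[0,0],(px[1]-K[1,2])/K[1,1]])
    u=d.copy()
    for _ in range(20): u=d/(1+cal["k1"]*(u@u))
    R=np.array(cal["R"]);t=np.array(cal["t"])
    v=R.T@np.array([u[0],u[1],1]); return -R.T@t, v/np.linalg.norm(v)
def proj(cal,X):
    c=np.array(cal["R"])@X+np.array(cal["t"]);u=c[:2]/c[2];u=u*(1+cal["k1"]*(u@u))
    K=np.array(cal["K"]);return np.array([K[0,0]*u[0]+K[0,2],K[1,1]*u[1]+K[1,2]])
def tri(obs):
    A=np.zeros((3,3));b=np.zeros(3)
    for cal,px in obs:
        o,v=ray(cal,px);P=np.eye(3)-np.outer(v,v);A+=P;b+=P@o
    return np.linalg.solve(A,b)
def onz(cal,px,z):
    o,v=ray(cal,px);return o+v*(z-o[2])/v[2]
E
python3 - <<'E'
from h import *
s=robot.read_state();print({k:np.round(v,3) for k,v in s.items()}, robot.grip_point_offset)
ims=[]
for c in("scene","top","wrist"):
    im=eyes.read_camera(c);cv2.imwrite(f"pics/{c}0.png",im[:,:,::-1])
    cal=eyes.calibration(c);print(c,np.round(-np.array(cal["R"]).T@cal["t"],3))
cals={c:eyes.calibration(c) for c in("scene","top")}
for n in("case","cover_top_edge","keeper_low","keeper_front","loop_bar","lever_pin","lever_end","block_a","sample_box","caliper"):
    o=[]
    for c in("scene","top"):
        r=eyes.place_of(c,n)
        print(n,c,[(np.round(d["xy"],1).tolist(),round(d["conf"],2)) for d in r[:3]])
        if r:o.append((cals[c],r[0]["xy"]))
    if len(o)==2:
        X=tri(o);print("   ",np.round(X,4),[np.round(proj(c,X)-p,1).tolist() for c,p in o])
E
```

```text
{'t': np.float64(0.0), 'q': array([ 1.017,  0.131,  1.489,  0.   ,  1.523, -0.085]), 'dq': array([ 0.001, -0.002,  0.001, -0.001, -0.001, -0.001]), 'joint_torque': array([ 0.0000e+00, -5.5986e+01, -4.9174e+01,  7.7000e-02,  3.6000e-02,
       -0.0000e+00]), 'tool_pos': array([0.271, 0.535, 0.218]), 'orientation': array([-7.300e-01, -3.055e+00,  3.000e-03]), 'force': array([ 0.807, -0.828, -0.327]), 'wrist_torque': array([-0.016, -0.024, -0.024]), 'gripper_force': np.float64(0.0), 'opening': np.float64(0.093)} 0.0188
scene [ 0.27  -0.182  1.204]
top [0.421 0.049 1.03 ]
wrist [0.207 0.568 0.386]
case scene [([298.6, 265.4], 0.91), ([299.1, 226.9], 0.53)]
case top [([281.0, 288.7], 0.82)]
    [0.5726 0.0917 0.0124] [[0.2, -0.1], [-0.1, 0.2]]
cover_top_edge scene [([277.5, 265.6], 0.92)]
cover_top_edge top [([269.7, 313.0], 0.59), ([177.2, 289.7], 0.47)]
    [0.5253 0.1122 0.0835] [[-1.2, 0.4], [0.6, -1.4]]
keeper_low scene [([282.4, 251.7], 0.79)]
keeper_low top [([275.3, 290.6], 0.83)]
    [0.5431 0.0973 0.1639] [[2.8, -1.4], [-1.2, 3.6]]
keeper_front scene [([273.4, 257.9], 0.74)]
kee
[... 360 characters left out ...]
22 0.0803 0.1601] [[0.0, -0.0], [-0.0, 0.0]]
lever_end scene [([299.8, 222.9], 0.78), ([274.2, 265.5], 0.59)]
lever_end top [([275.8, 264.8], 0.55), ([269.0, 290.1], 0.38)]
    [0.5727 0.0827 0.2628] [[-1.1, 0.6], [0.6, -1.5]]
block_a scene [([238.3, 212.7], 0.72), ([286.2, 174.6], 0.48)]
block_a top [([176.7, 288.6], 0.81), ([188.9, 212.7], 0.62)]
    [ 0.6081  0.3002 -0.0386] [[1.1, -0.4], [-0.6, 1.3]]
sample_box scene [([357.4, 356.8], 0.79), ([274.5, 264.7], 0.68)]
sample_box top [([407.4, 319.8], 0.61)]
    [ 0.4806 -0.1307  0.027 ] [[-0.3, 0.2], [0.1, -0.4]]
caliper scene [([379.7, 187.8], 0.91)]
caliper top [([294.7, 153.6], 0.77)]
    [0.7883 0.0318 0.1257] [[0.9, -0.8], [-0.2, 1.4]]
```

View pics/scene0.png

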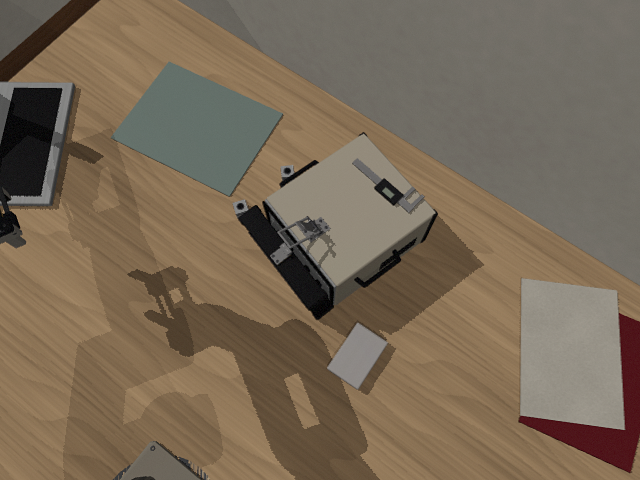

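View pics/top0.png

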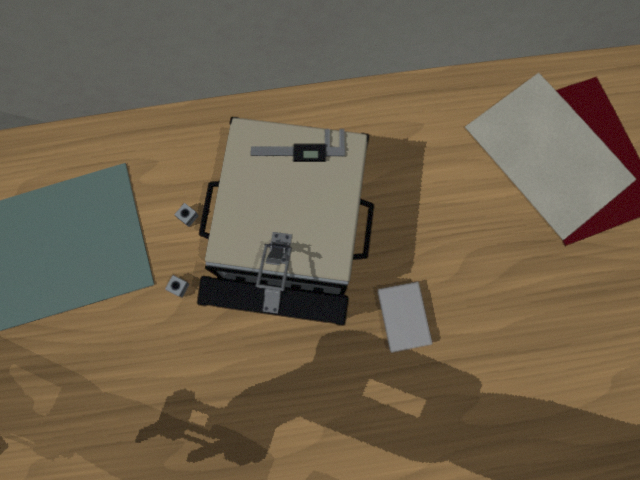

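The pictures show the case, with its top corners in the top view at about (232,120) and (368,135). The cover is slightly open at (272,300), the loop leans forward at (272,287), and the lever leans forward at (277,255). Next I fit the case pose.

```bash
cat >> h.py <<'E'
from scipy.optimize import least_squares
def c2w(p,X): # p=(x,y,yaw), X in case m
    c,s=np.cos(p[2]),np.sin(p[2]);X=np.asarray(X,float)
    return np.array([p[0]+c*X[0]-s*X[1],p[1]+s*X[0]+c*X[1],X[2]])
def w2c(p,W):
    c,s=np.cos(p[2]),np.sin(p[2]);a=W[0]-p[0];b=W[1]-p[1];return np.array([c*a+s*b,-s*a+c*b,W[2]])
def togo(p,Xc,yawc=None,tilt=0):
    """tool shift in 30mm units to reach case point Xc, and turn (6deg units) so that tool y lies at angle yawc from case x"""
    s=robot.read_state();R=Ro.from_rotvec(s["orientation"])
    d=R.inv().apply(c2w(p,Xc)-s["tool_pos"])/0.03
    print("shift units",np.round(d,2))
    if yawc is not None:
        a=p[2]+yawc;y=np.array([np.cos(a),np.sin(a),0]);z=np.array([0,0,-1.]);T=Ro.from_matrix(np.c_[np.cross(y,z),y,z])
        print("turn units",np.round(np.degrees((R.inv()*T).as_rotvec())/6,2))
E
python3 - <<'E'
from h import *
ct=eyes.calibration("top");cs=eyes.calibration("scene")
im=cv2.imread("pics/top0.png")
for q in [(232,120),(368,135),(208,268),(350,283)]: print(np.round(onz(ct,q,.16),4))
obs=[(ct,(232,120),(.26,.12,.16)),(ct,(368,135),(.26,-.12,.16)),(ct,(278.3,245.3),(.04,0,.174)),(cs,(316,226),(.04,0,.174)),(cs,(363,135),(.26,.12,.16)),(cs,(436,213),(.26,-.12,.16))]
f=lambda p:np.concatenate([proj(c,c2w(p,X))-q for c,q,X in obs])
r=least_squares(f,[.57,.09,-.1],loss="soft_l1");print(r.x,np.round(f(r.x).reshape(-1,2),1))
p=r.x
for n,W in dict(edge=onz(ct,(269.7,313),.158),kl=[.5431,.0973,.1639],kf=[.5159,.1093,.1576],bar=[.5489,.0971,.2147],end=[.5727,.0827,.2628]).items(): print(n,np.round(w2c(p,W),4))
np.save("p.npy",p)
togo(p,(-.06,0,.33),np.pi/2)
togo(p,(-.15,-.06,.25),0)
E
```

```text
[0.8552 0.131  0.16  ]
[ 0.7925 -0.0976  0.16  ]
[0.6015 0.1984 0.16  ]
[ 0.5438 -0.0257  0.16  ]
[ 0.57699091  0.09051858 -0.28997753] [[-0.4 -2.7]
 [ 0.8  0.3]
 [ 0.7  2.2]
 [-1.6  0.2]
 [-0.1 -4.1]
 [ 0.6 -0.5]]
edge [-0.0645 -0.0005  0.158 ]
kl [-0.0344 -0.0032  0.1639]
kf [-0.0639  0.0005  0.1576]
bar [-0.0288 -0.0017  0.2147]
end [-0.0019 -0.0087  0.2628]
shift units [-13.83  -8.98  -3.71]
turn units [-0.   -0.   -1.71]
shift units [-11.23 -11.48  -1.05]
turn units [-0.    0.   13.29]
```

Emit:
apply_moves(
  steps=[-1, -0.3, -0.3, 0, 0, 0, 40, -1, -0.3, -0.3, 0, 0, 0, 0, -1, -0.3, -0.3, 0, 0, 0, 0, -1, -0.4, -0.3, 0, 0, 0, 0, -1, -0.4, -0.3, 0, 0, 0, 0, -1, -0.4, -0.3, 0, 0, 0, 0, -1, -0.4, -0.3, 0, 0, 0, 0, -1, -0.4, -0.3, 0, 0, 0, 0, -1, -0.4, -0.2, 0, 0, 0, 0, -1, -0.4, 0, 0, 0, -0.5, 0, -1, -0.4, 0, 0, 0, -0.6, 0, -1, -0.4, 0, 0, 0, -0.6, 0],
)

```text
t: 2.15
tool_pos: [0.5361, 0.2545, 0.2972]
orientation: [0.45, 3.108, 0.001]
force: [1.1, -0.5, 0.6]
opening: 0.0178
gripper_force: 0.0
```

```bash
python3 - <<'E'
from h import *
p=np.load("p.npy");s=robot.read_state();print(s["t"],w2c(p,s["tool_pos"]),s["opening"])
ct=eyes.calibration("wrist");im=eyes.read_camera("wrist");cv2.imwrite("pics/w1.png",im[:,:,::-1])
import pickle;pickle.dump(ct,open("w1.pkl","wb"))
C=-np.array(ct["R"]).T@ct["t"];print("cam",w2c(p,C))
pw=w2c
for n in("cover_top_edge","keeper_low","keeper_front","loop_bar","lever_pin","lever_end"):
    r=eyes.place_of("wrist",n)
    for d in r[:2]:
        o,v=ray(ct,d["xy"]);a=w2c(p,o);b=w2c(p,o+v);u=b-a;X=a-u*a[1]/u[1] if abs(u[1])>.05 else None
        print(n,np.round(d["xy"],1),round(d["conf"],2),X)
for X in [(.04,0,.174),(0,.12,.16),(.26,.12,.16),(0,-.12,.16)]: print(X,proj(ct,c2w(p,X)))
E
```

```text
2.15 [-0.08611682  0.14547787  0.29718479] 0.017836591741003084
cam [-0.15824214  0.14512915  0.46496051]
cover_top_edge [128.9 248.7] 0.94 [-0.06673572  0.          0.15125472]
keeper_low [125.8 295.1] 0.76 [-0.0345112   0.          0.16588833]
keeper_front [126.7 255.6] 0.79 [-0.06276491  0.          0.15633742]
loop_bar [ 91.2 330.1] 0.67 [-0.03228432  0.          0.21931484]
(0.04, 0, 0.174) [133.57222545 386.97245685]
(0, 0.12, 0.16) [285.83576922 334.05929301]
(0.26, 0.12, 0.16) [292.20984746 572.14746085]
(0, -0.12, 0.16) [ -7.68513727 330.09894782]
```

View pics/w1.png

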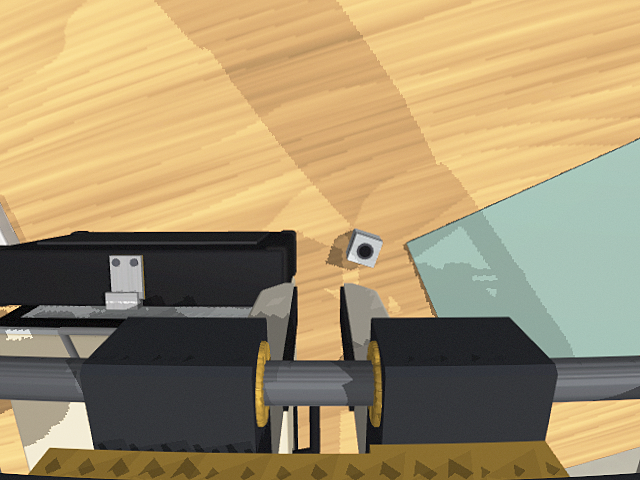

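The wrist view shows the cover's top edge at (129,249), the keeper at (125,285) and the loop just visible at (91,330). These agree with the triangulation: bar at about (-32,0,217) mm in the case frame and the cover's edge at x of about -65. Now I turn the tool crossways and go beside the latch.

Emit:
apply_moves(
  steps=[0.4, -0.7, 0, 0, 0, 0, 0, 0.4, -0.7, 0, 0, 0, 0, 0, 0.4, -0.7, 0, 0, 0, 0, 0, 0.3, -0.6, 0, 0, 0, 0, 0, 0, 0, 0.2, 0, 0, 1, 0, 0, 0, 0.2, 0, 0, 1, 0, 0, 0, 0.2, 0, 0, 1, 0, 0, 0, 0.2, 0, 0, 1, 0, 0, 0, 0.2, 0, 0, 1, 0, 0, 0, 0.2, 0, 0, 1, 0, 0, 0, 0.2, 0, 0, 1, 0, 0, 0, 0.2, 0, 0, 1, 0],
)

```text
t: 3.5
tool_pos: [0.4681, 0.1924, 0.2486]
orientation: [1.685, 2.651, 0.001]
force: [0.6, 0.2, 0.7]
opening: 0.0002
gripper_force: 0.0
```

Emit:
apply_moves(
  steps=[0, 0, 0, 0, 0, 1, 0, 0, 0, 0, 0, 0, 1, 0, 0, 0, 0, 0, 0, 1, 0, 0, 0, 0, 0, 0, 1, 0, 0, 0, 0, 0, 0, 1, 0, 0, 0, 0, 0, 0, 1, 0, 0, 0, 0, 0, 0, 1, 0],
)

```text
t: 4.08
tool_pos: [0.4681, 0.1924, 0.2489]
orientation: [2.523, 1.872, 0.001]
force: [-0.0, -0.1, 0.3]
opening: 0.0007
gripper_force: 0.0
```

```bash
python3 - <<'E'
from h import *
p=np.load("p.npy");s=robot.read_state();print(s["t"],w2c(p,s["tool_pos"]),s["opening"],s["q"],s["force"])
togo(p,(-.105,.065,.145),0)
E
```

```text
4.0833 [-0.1334651   0.06649012  0.24887578] 0.0006939272396495153 [ 2.88499053e-01 -1.37316859e-01  1.70051399e+00  1.58193183e-04
  1.57793263e+00  5.82864603e-01] [-0.01069802 -0.09856524  0.29466239]
shift units [-0.05  0.95  3.46]
turn units [ 0.   -0.   -0.04]
```

Emit:
apply_moves(
  steps=[0, 0, 0.7, 0, 0, 0, 0, 0, 0, 0.9, 0, 0, 0, 0, 0, 0, 0.9, 0, 0, 0, 0, 0, 0, 0.9, 0, 0, 0, 0, 0, 0.4, 0, 0, 0, 0, 0, 0, 0.4, 0, 0, 0, 0, 0, 0, 0.2, 0, 0, 0, 0, 0, 0, 0.2, 0, 0, 0, 0, 0, 0, 0.2, 0, 0, 0, 0, 0, 0, 0.1, 0, 0, 0, 0, 0, 0, 0.1, 0, 0, 0, 0, 0],
)

```text
t: 5.0
tool_pos: [0.5151, 0.1777, 0.1471]
orientation: [2.52, 1.876, 0.001]
force: [-0.1, -0.3, -0.9]
opening: 0.001
gripper_force: 0.0
```

```bash
cat >> h.py <<'E'
def st():
    p=np.load("p.npy");s=robot.read_state();F=Ro.from_euler("z",-p[2]).apply(s["force"])
    print("t",round(s["t"],2),"case pos mm",np.round(1000*w2c(p,s["tool_pos"]),1),"F case",np.round(F,1),"op",round(1000*s["opening"],1),"gf",round(float(s["gripper_force"]),1))
E
python3 -c "
from h import *
st()"
```

```text
t 5.0 case pos mm [-84.2  65.8 147.1] F case [-0.  -0.3 -0.9] op 1.0 gf 0.0
```

Emit:
apply_moves(
  steps=[0, 0.1, 0, 0, 0, 0, 0, 0, 0.1, 0, 0, 0, 0, 0, 0, 0.1, 0, 0, 0, 0, 0],
)

```text
t: 5.25
tool_pos: [0.5233, 0.175, 0.1467]
orientation: [-2.519, -1.876, 0.0]
force: [-7.1, 2.3, 4.7]
opening: 0.0005
gripper_force: 4.4
```

Emit:
apply_moves(
  steps=[0, 0.1, 0, 0, 0, 0, 0, 0, 0.1, 0, 0, 0, 0, 0],
)

```text
t: 5.42
tool_pos: [0.528, 0.174, 0.1479]
orientation: [-2.517, -1.875, 0.002]
force: [-15.4, 2.1, 22.2]
opening: 0.0003
gripper_force: 13.4
```

```bash
python3 -c "
from h import *
st()"
```

```text
t 5.42 case pos mm [-70.9  66.  147.9] F case [-15.3  -2.4  22.2] op 0.3 gf 13.4
```

The upward force is high because the finger's back is tapered near its tip. I back off and push with a higher part of the finger.

Emit:
apply_moves(
  steps=[0, -0.5, -0.1, 0, 0, 0, 0, 0, -0.3, 0, 0, 0, 0, 0, 0, 0, 0.6, 0, 0, 0, 0, 0, 0, 0.6, 0, 0, 0, 0, 0, 0.2, 0, 0, 0, 0, 0, 0, 0.2, 0, 0, 0, 0, 0],
)

```text
t: 5.92
tool_pos: [0.5168, 0.1764, 0.1126]
orientation: [-2.519, -1.876, 0.004]
force: [0.6, -0.8, -0.2]
opening: 0.0007
gripper_force: 0.0
```

Emit:
apply_moves(
  steps=[0, 0.1, 0, 0, 0, 0, 0, 0, 0.1, 0, 0, 0, 0, 0],
)

```text
t: 6.08
tool_pos: [0.5237, 0.1751, 0.1148]
orientation: [-2.519, -1.875, 0.0]
force: [-9.8, 0.9, 10.1]
opening: 0.0002
gripper_force: 5.4
```

```bash
python3 -c "
from h import *
st()"
```

```text
t 6.08 case pos mm [-75.2  65.8 114.8] F case [-9.7 -1.9 10.1] op 0.2 gf 5.4
```

Emit:
apply_moves(
  steps=[0, 0, -0.1, 0, 0, 0, 0, 0, 0.1, -0.04, 0, 0, 0, 0, 0, 0.1, -0.04, 0, 0, 0, 0],
)

```text
t: 6.33
tool_pos: [0.5291, 0.1734, 0.1197]
orientation: [-2.519, -1.876, 0.001]
force: [-5.9, 1.7, 1.4]
opening: 0.0004
gripper_force: 3.1
```

```bash
python3 -c "
from h import *
st()"
```

```text
t 6.33 case pos mm [-69.6  65.7 119.7] F case [-6.1 -0.1  1.4] op 0.4 gf 3.1
```

Emit:
apply_moves(
  steps=[0, 0.1, -0.04, 0, 0, 0, 0, 0, 0.05, -0.02, 0, 0, 0, 0, 0, 0, 0, 0, 0, 0, 0],
)

```text
t: 6.58
tool_pos: [0.5318, 0.1726, 0.1208]
orientation: [-2.517, -1.875, 0.005]
force: [-11.9, 2.7, 2.6]
opening: 0.0007
gripper_force: 6.3
```

```bash
python3 -c "
from h import *
st()"
```

```text
t 6.58 case pos mm [-66.8  65.7 120.8] F case [-12.1  -0.8   2.6] op 0.7 gf 6.3
```

Emit:
apply_moves(
  steps=[0, 0.05, -0.02, 0, 0, 0, 0, 0, 0.05, -0.01, 0, 0, 0, 0, 0, 0, 0, 0, 0, 0, 0],
)

```text
t: 6.83
tool_pos: [0.5324, 0.1724, 0.1209]
orientation: [-2.514, -1.873, 0.01]
force: [-21.1, 6.8, 6.0]
opening: 0.0001
gripper_force: 11.4
```

```bash
python3 -c "
from h import *
st()"
```

```text
t 6.83 case pos mm [-66.2  65.7 120.9] F case [-22.2   0.5   6. ] op 0.1 gf 11.4
```

Force is 22 N, so the seal is seated. I back off, rise, turn back and look.

Emit:
apply_moves(
  steps=[0, -0.2, 0, 0, 0, 0, 0, 0, -0.8, 0, 0, 0, 0, 0, 0, -0.8, -0.3, 0, 0, 0, 0, 0, 0, -1, 0, 0, -1, 70, 0, 0, -1, 0, 0, -1, 70, 0, 0, -1, 0, 0, -1, 70, 0, 0, -1, 0, 0, -1, 70, 0, 0, -0.7, 0, 0, -1, 70, 0, 0, 0, 0, 0, -1, 70, 0, 0, 0, 0, 0, -1, 70, 0, 0, 0, 0, 0, -1, 70, 0, 0, 0, 0, 0, -1, 70],
)

```text
t: 7.83
tool_pos: [0.4857, 0.1865, 0.2733]
orientation: [1.386, 2.817, 0.003]
force: [0.3, 0.0, 0.1]
opening: 0.0558
gripper_force: 0.0
```

Emit:
apply_moves(
  steps=[0, 0, 0, 0, 0, -1, 70, 0, 0, 0, 0, 0, -1, 70, 0, 0, 0, 0, 0, -1, 70, 0, 0, 0, 0, 0, -1, 70, 0, 0, 0, 0, 0, -1, 70, 0, 0, 0, 0, 0, -1, 70],
)

```text
t: 8.33
tool_pos: [0.4856, 0.1864, 0.2731]
orientation: [0.447, 3.107, 0.001]
force: [-0.2, 0.0, 0.5]
opening: 0.0651
gripper_force: 0.0
```

```bash
python3 - <<'E'
from h import *
import pickle
p=np.load("p.npy");st()
cals={};obs={}
for c in("wrist","scene","top"):
    cals[c]=eyes.calibration(c);im=eyes.read_camera(c);cv2.imwrite(f"pics/{c}2.png",im[:,:,::-1])
    for n in("cover_top_edge","keeper_low","keeper_front","loop_bar","lever_pin","lever_end"):
        r=[d for d in eyes.place_of(c,n) if d["conf"]>.45]
        if r: obs.setdefault(n,[]).append((c,r[0]["xy"],r[0]["conf"]))
pickle.dump((cals,obs),open("o2.pkl","wb"))
for n,o in obs.items():
    X=tri([(cals[c],q) for c,q,_ in o]);print(n,np.round(1000*w2c(p,X),1),[(c,np.round(q,0).tolist(),round(f,2),np.round(proj(cals[c],X)-q,1).tolist()) for c,q,f in o])
E
```

```text
t 8.33 case pos mm [-115.    65.8  273.1] F case [-0.2 -0.   0.5] op 65.1 gf 0.0
cover_top_edge [-46.9  -2.5 144.5] [('wrist', [227.0, 319.0], 0.71, [0.5, -2.0]), ('scene', [281.0, 258.0], 0.66, [-0.5, -1.3]), ('top', [272.0, 303.0], 0.9, [1.8, -0.2])]
keeper_low [-20.6  -1.9 167.2] [('wrist', [226.0, 366.0], 0.6, [-1.6, -1.6]), ('scene', [289.0, 246.0], 0.96, [1.6, -1.1]), ('top', [276.0, 284.0], 0.58, [-1.1, 1.5])]
keeper_front [-49.2   1.2 165.2] [('wrist', [226.0, 328.0], 0.86, [0.4, -0.8]), ('scene', [280.0, 252.0], 0.68, [-2.0, 0.1]), ('top', [268.0, 305.0], 0.63, [1.8, -2.1])]
lever_pin [ 43.2  -2.4 171.6] [('wrist', [231.0, 443.0], 0.66, [-3.0, -2.1]), ('scene', [318.0, 226.0], 0.61, [-1.0, 0.3]), ('top', [282.0, 248.0], 0.79, [-0.6, -2.2])]
lever_end [  1.7   8.2 143.2] [('wrist', [226.0, 318.0], 0.46, [18.5, 54.3]), ('scene', [300.0, 223.0], 0.66, [-2.8, 16.6]), ('top', [277.0, 264.0], 0.64, [-5.0, 9.4])]
loop_bar [-31.5  -0.4 225.7] [('scene', [283.0, 237.0], 0.72, [0.5, -0.2]), ('top', [270.0, 286.0], 0.78, [-0.3, 0.7])]
```

View pics/wrist2.png

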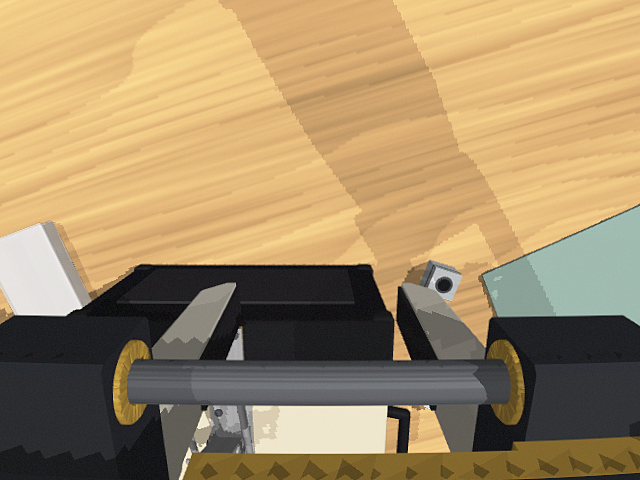

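Cover now sits shut: its edge is at x of about -48 mm, seen at (227,319). The wrist view shows the fingers open and the keeper at (226,345). Next I go over the loop.

Emit:
apply_moves(
  steps=[-0.5, -0.4, 0, 0, 0, 0, 70, -0.6, -0.4, 0, 0, 0, 0, 70, -0.7, -0.5, 0, 0, 0, 0, 70, -0.7, -0.5, 0, 0, 0, 0, 70, -0.6, -0.4, 0, 0, 0, 0, 70, 0, 0, 0.4, 0, 0, 0, 70, 0, 0, 0.4, 0, 0, 0, 70, 0, 0, 0, 0, 0, 0, 70],
)

```text
t: 10.05
tool_pos: [0.5529, 0.0969, 0.2439]
orientation: [-0.455, -3.103, 0.001]
force: [-0.9, -0.3, -0.7]
opening: 0.0652
gripper_force: 0.0
```

```bash
python3 - <<'E'
from h import *
st();p=np.load("p.npy");togo(p,(-.022,-.0005,.211),np.pi/2)
ct=eyes.calibration("wrist");im=eyes.read_camera("wrist");cv2.imwrite("pics/w3.png",im[:,:,::-1])
for n in("loop_bar","keeper_front","keeper_low"):
    for d in eyes.place_of("wrist",n)[:2]: print(n,d["xy"],d["conf"])
for X in [(-.031,0,.219),(-.022,.019,.216),(-.022,-.019,.216)]: print(proj(ct,c2w(p,X)))
E
```

```text
t 10.05 case pos mm [-24.9  -0.8 243.9] F case [-0.8 -0.6 -0.7] op 65.2 gf 0.0
shift units [-0.1   0.01  1.09]
turn units [-0.01 -0.05 -0.01]
loop_bar [319.6, 267.1] 0.62
loop_bar [321.1, 202.8] 0.42
keeper_front [319.7, 212.7] 0.91
keeper_front [321.1, 203.7] 0.24
keeper_low [319.5, 262.6] 0.88
[320.48421581 269.2458849 ]
[359.76193064 284.8237343 ]
[281.22306658 284.97631064]
```

View pics/w3.png

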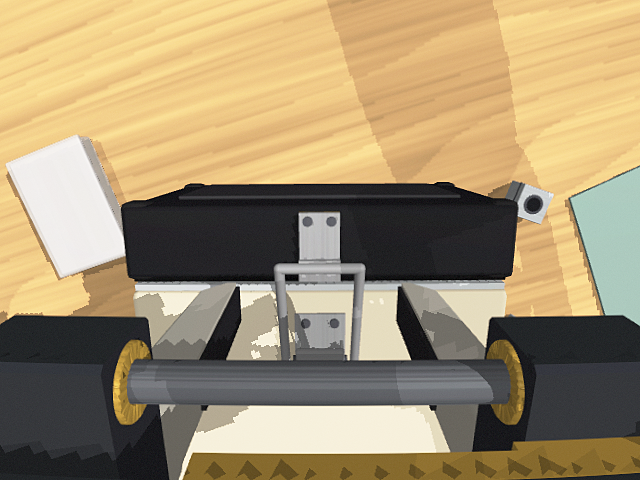

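The wrist view shows the loop centred between the fingers, with its bar at (320,268), 1–2 px from the prediction, and the keeper plate front at (320,213). I go down and grip the legs.

Emit:
apply_moves(
  steps=[-0.1, 0, 0.4, 0, 0, 0, 70, 0, 0, 0.4, 0, 0, 0, 70, 0, 0, 0.3, 0, 0, 0, 70, 0, 0, 0, 0, 0, 0, 40, 0, 0, 0, 0, 0, 0, 40, 0, 0, 0, 0, 0, 0, 40, 0, 0, 0, 0, 0, 0, 40, 0, 0, 0, 0, 0, 0, 40],
  grip_force=20,
)

```text
t: 10.92
tool_pos: [0.558, 0.0958, 0.2154]
orientation: [0.455, 3.107, 0.0]
force: [-0.1, -0.4, -0.0]
opening: 0.0411
gripper_force: 20.0
```

```bash
python3 - <<'E'
from h import *
st();p=np.load("p.npy")
ct=eyes.calibration("wrist");im=eyes.read_camera("wrist")
for n in("loop_bar","keeper_front","keeper_low"):
    for d in eyes.place_of("wrist",n)[:1]: print(n,d["xy"],d["conf"],[np.round(1000*w2c(p,onz(ct,d["xy"],z)),1)[:2] for z in (.162,.219)])
E
```

```text
t 10.92 case pos mm [-19.7  -0.4 215.4] F case [ 0.  -0.4 -0. ] op 41.1 gf 20.0
loop_bar [319.4, 277.5] 0.7 [array([-11.,  -0.]), array([-31.9,  -0.1])]
keeper_front [317.5, 212.2] 0.65 [array([-47.2,  -1. ]), array([-58.7,  -0.8])]
keeper_low [316.9, 267.9] 0.65 [array([-16.6,  -1.4]), array([-36. ,  -1.1])]
```

Emit:
apply_moves(
  steps=[0, 0, 0, 0, 0, 0, 60, 0, 0, 0, 0, 0, 0, 60, 0.05, 0, 0.15, 0, 0, 0, 60, 0, 0, 0, 0, 0, 0, 60],
)

```text
t: 11.45
tool_pos: [0.5556, 0.0963, 0.2092]
orientation: [-0.455, -3.107, 0.0]
force: [0.2, 0.6, -0.3]
opening: 0.0558
gripper_force: 0.0
```

Emit:
apply_moves(
  steps=[0, 0, 0, 0, 0, 0, 40, 0, 0, 0, 0, 0, 0, 40, 0, 0, 0, 0, 0, 0, 40, 0, 0, 0, 0, 0, 0, 40],
  grip_force=25,
)

```text
t: 11.78
tool_pos: [0.5562, 0.0963, 0.2102]
orientation: [-0.455, -3.108, -0.0]
force: [0.5, 1.1, -0.4]
opening: 0.0418
gripper_force: 25.0
```

```bash
python3 -c "
from h import *
st()"
```

```text
t 11.78 case pos mm [-21.6  -0.4 210.2] F case [ 0.2  1.2 -0.4] op 41.8 gf 25.0
```

Emit:
apply_moves(
  steps=[0.02, 0, 0.09, 0, -0.3, 0, 40, 0.03, 0, 0.09, 0, -0.3, 0, 40, 0.03, 0, 0.09, 0, -0.3, 0, 40, 0.03, 0, 0.09, 0, -0.3, 0, 40, 0.04, 0, 0.09, 0, -0.3, 0, 40, 0.04, 0, 0.09, 0, -0.3, 0, 40, 0.05, 0, 0.09, 0, -0.3, 0, 40, 0.05, 0, 0.09, 0, -0.3, 0, 40, 0, 0, 0, 0, 0, 0, 40],
)

```text
t: 12.53
tool_pos: [0.55, 0.0983, 0.1878]
orientation: [0.418, 2.86, -0.053]
force: [0.8, -0.8, 1.6]
opening: 0.0423
gripper_force: 25.0
```

```bash
python3 - <<'E'
from h import *
st();p=np.load("p.npy")
ct=eyes.calibration("wrist");im=eyes.read_camera("wrist");cv2.imwrite("pics/w4.png",im[:,:,::-1])
for n in("loop_bar","keeper_front","keeper_low"):
    for d in eyes.place_of("wrist",n)[:1]: print(n,d["xy"],d["conf"],[np.round(1000*w2c(p,onz(ct,d["xy"],z)),1)[:2] for z in (.162,.195)])
E
```

```text
t 12.53 case pos mm [-28.1  -0.3 187.8] F case [ 1.  -0.6  1.6] op 42.3 gf 25.0
loop_bar [317.5, 285.3] 0.59 [array([-17.7,  -1. ]), array([-41.3,  -0.9])]
keeper_front [318.0, 233.7] 0.96 [array([-46.2,  -0.7]), array([-64.2,  -0.6])]
keeper_low [316.6, 290.5] 0.62 [array([-14.7,  -1.4]), array([-38.8,  -1.2])]
```

View pics/w4.png

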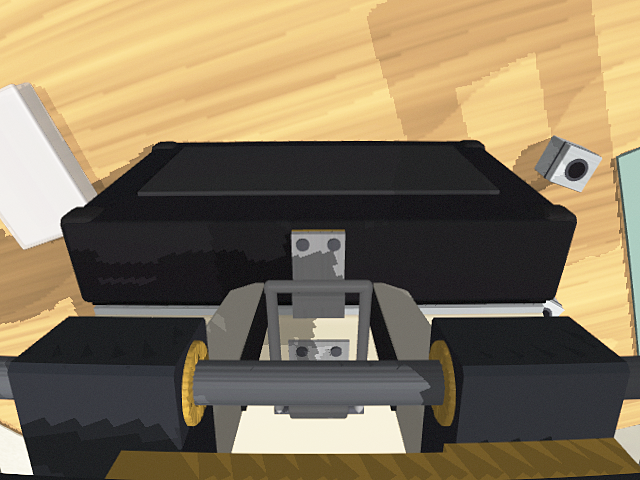

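The wrist view shows the loop held evenly, with its bar at (318,286) over the keeper plate, whose front is at (318,234). I lower it toward the plate.

Emit:
apply_moves(
  steps=[0, 0, 0.1, 0, 0, 0, 40, 0, 0, 0.1, 0, 0, 0, 40, 0, 0, 0.1, 0, 0, 0, 40, 0, 0, 0.1, 0, 0, 0, 40, 0, 0, 0.05, 0, 0, 0, 40, 0, 0, 0, 0, 0, 0, 40],
)

```text
t: 13.23
tool_pos: [0.5536, 0.097, 0.1742]
orientation: [0.419, 2.862, -0.053]
force: [-2.7, 2.1, 1.1]
opening: 0.042
gripper_force: 25.0
```

```bash
python3 -c "
from h import *
st()"
```

```text
t 13.23 case pos mm [-24.3  -0.5 174.2] F case [-3.2  1.2  1.1] op 42.0 gf 25.0
```

Emit:
apply_moves(
  steps=[0, 0, 0.03, 0, 0, 0, 40, 0, 0, 0.03, 0, 0, 0, 40, 0, 0, 0, 0, 0, 0, 40],
)

```text
t: 13.48
tool_pos: [0.554, 0.0969, 0.1729]
orientation: [0.419, 2.862, -0.053]
force: [-1.4, 1.9, 1.6]
opening: 0.0416
gripper_force: 25.0
```

Emit:
apply_moves(
  steps=[0, 0, 0.03, 0, 0, 0, 40, 0, 0, 0.03, 0, 0, 0, 40, 0, 0, 0, 0, 0, 0, 40],
)

```text
t: 13.73
tool_pos: [0.5545, 0.0967, 0.1712]
orientation: [0.419, 2.862, -0.053]
force: [-0.6, 1.7, 2.4]
opening: 0.0421
gripper_force: 25.0
```

```bash
python3 -c "
from h import *
st()"
```

```text
t 13.73 case pos mm [-23.4  -0.5 171.2] F case [-1.1  1.4  2.4] op 42.1 gf 25.0
```

Emit:
apply_moves(
  steps=[0, 0, 0.03, 0, 0, 0, 40, 0, 0, 0.03, 0, 0, 0, 40, 0, 0, 0, 0, 0, 0, 40],
)

```text
t: 13.98
tool_pos: [0.555, 0.0966, 0.1694]
orientation: [0.419, 2.861, -0.053]
force: [-0.4, 2.2, 1.6]
opening: 0.0415
gripper_force: 25.0
```

Emit:
apply_moves(
  steps=[0, 0, 0.03, 0, 0, 0, 40, 0, 0, 0.03, 0, 0, 0, 40, 0, 0, 0, 0, 0, 0, 40],
)

```text
t: 14.23
tool_pos: [0.5554, 0.0965, 0.1677]
orientation: [0.419, 2.861, -0.053]
force: [0.2, -0.1, 2.5]
opening: 0.0416
gripper_force: 25.0
```

```bash
python3 -c "
from h import *
st()"
```

```text
t 14.23 case pos mm [-22.4  -0.5 167.7] F case [ 0.2 -0.   2.5] op 41.6 gf 25.0
```

Emit:
apply_moves(
  steps=[0.01, 0, 0.03, 0, 0, 0, 40, 0.01, 0, 0.03, 0, 0, 0, 40, 0, 0, 0, 0, 0, 0, 40],
)

```text
t: 14.48
tool_pos: [0.5553, 0.0965, 0.1658]
orientation: [0.419, 2.861, -0.053]
force: [1.8, 1.3, 3.7]
opening: 0.0417
gripper_force: 25.0
```

Emit:
apply_moves(
  steps=[0.01, 0, 0.03, 0, 0, 0, 40, 0, 0, 0, 0, 0, 0, 40],
)

```text
t: 14.65
tool_pos: [0.5552, 0.0966, 0.1649]
orientation: [0.419, 2.861, -0.053]
force: [2.4, 1.1, 2.2]
opening: 0.0416
gripper_force: 25.0
```

```bash
python3 -c "
from h import *
st()"
```

```text
t 14.65 case pos mm [-22.6  -0.5 164.9] F case [2.  1.8 2.2] op 41.6 gf 25.0
```

Emit:
apply_moves(
  steps=[0.01, 0, 0.03, 0, 0, 0, 40, 0, 0, 0, 0, 0, 0, 40],
)

```text
t: 14.82
tool_pos: [0.5552, 0.0966, 0.1645]
orientation: [0.419, 2.861, -0.053]
force: [-1.2, 1.1, 7.4]
opening: 0.0418
gripper_force: 25.0
```

Emit:
apply_moves(
  steps=[0.01, 0, 0.03, 0, 0, 0, 40, 0, 0, 0, 0, 0, 0, 40],
)

```text
t: 14.98
tool_pos: [0.5553, 0.0966, 0.164]
orientation: [0.419, 2.861, -0.053]
force: [-2.6, -0.2, 8.7]
opening: 0.0419
gripper_force: 25.0
```

```bash
python3 -c "
from h import *
st()
p=np.load('p.npy')
cals={};o={}
for c in('wrist','scene','top'):
    cals[c]=eyes.calibration(c);im=eyes.read_camera(c);cv2.imwrite(f'pics/{c}5.png',im[:,:,::-1])
    for n in('loop_bar','keeper_front','keeper_low'):
        r=[d for d in eyes.place_of(c,n) if d['conf']>.45]
        if r:o.setdefault(n,[]).append((c,r[0]['xy']))
for n,l in o.items():
    if len(l)>1:
        X=tri([(cals[c],q) for c,q in l]);print(n,np.round(1000*w2c(p,X),1),[(c,np.round(q,1).tolist(),np.round(proj(cals[c],X)-q,1).tolist()) for c,q in l])
im=cv2.imread('pics/wrist5.png');cv2.imwrite('pics/w5c.png',cv2.resize(im[200:360,210:430],None,fx=3.5,fy=3.5,interpolation=cv2.INTER_CUBIC))
"
```

```text
t 14.98 case pos mm [-22.5  -0.4 164. ] F case [-2.4 -0.9  8.7] op 41.9 gf 25.0
loop_bar [-82.4 -96.5 287.6] [('wrist', [319.6, 278.4], [-607.1, 179.9]), ('top', [404.7, 317.6], [-74.8, 9.5])]
```

View pics/w5c.png

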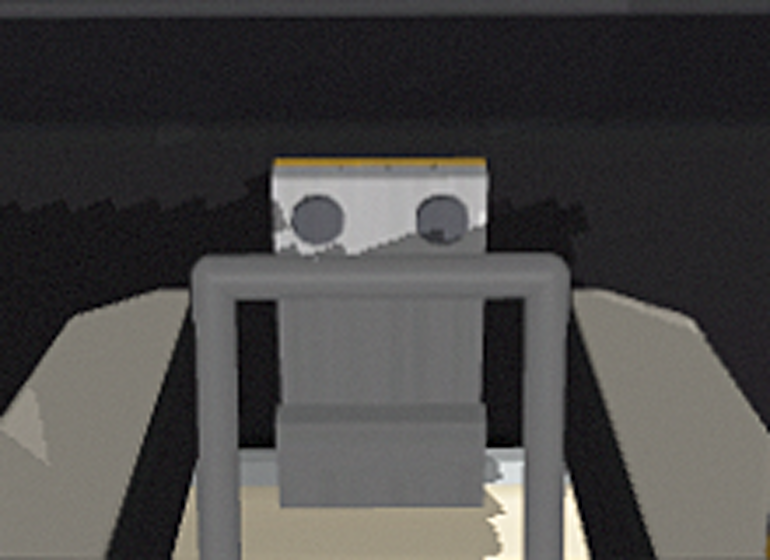

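The crop shows the bar resting on the shimmed plate, ahead of the hook lip at about (380,415) in the crop. Contact is light, about 8 N. I ease it a little and draw back.

Emit:
apply_moves(
  steps=[0, 0, -0.02, 0, 0, 0, 40, -0.1, 0, 0.02, 0, 0, 0, 40, -0.1, 0, 0.02, 0, 0, 0, 40],
)

```text
t: 15.83
tool_pos: [0.5588, 0.0956, 0.1633]
orientation: [0.419, 2.866, -0.053]
force: [-12.9, 3.8, 8.7]
opening: 0.0421
gripper_force: 25.0
```

Emit:
apply_moves(
  steps=[-0.1, 0, 0.02, 0, 0, 0, 40, -0.1, 0, 0.02, 0, 0, 0, 40],
)

```text
t: 16.0
tool_pos: [0.5648, 0.0937, 0.1633]
orientation: [0.419, 2.866, -0.053]
force: [-7.2, 3.3, 5.3]
opening: 0.0419
gripper_force: 25.0
```

```bash
python3 -c "
from h import *
st()"
```

```text
t 16.0 case pos mm [-12.6  -0.4 163.3] F case [-7.9  1.1  5.3] op 41.9 gf 25.0
```

Emit:
apply_moves(
  steps=[-0.1, 0, 0.02, 0, 0, 0, 40, -0.1, 0, 0.02, 0, 0, 0, 40],
)

```text
t: 16.17
tool_pos: [0.571, 0.0919, 0.1635]
orientation: [0.419, 2.865, -0.053]
force: [-4.6, 3.6, 3.2]
opening: 0.0417
gripper_force: 25.0
```

```bash
python3 -c "
from h import *
st()
im=eyes.read_camera('wrist')[:,:,::-1];cv2.imwrite('pics/w6c.png',cv2.resize(im[200:360,210:430],None,fx=3.5,fy=3.5,interpolation=cv2.INTER_CUBIC))
"
```

```text
t 16.17 case pos mm [ -6.1  -0.4 163.5] F case [-5.4  2.2  3.2] op 41.7 gf 25.0
```

View pics/w6c.png

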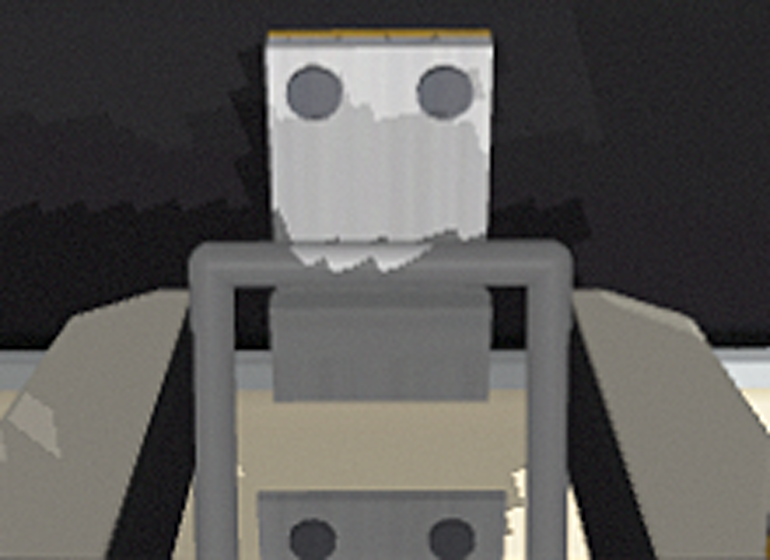

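The crop shows the bar just ahead of the hook lip (bar at y≈265, lip edge at ≈295). I keep it lightly down and slide it under.

Emit:
apply_moves(
  steps=[0, 0, 0.03, 0, 0, 0, 40, -0.07, 0, 0.02, 0, 0, 0, 40, -0.07, 0, 0.02, 0, 0, 0, 40],
)

```text
t: 16.47
tool_pos: [0.5758, 0.0905, 0.1633]
orientation: [0.419, 2.864, -0.053]
force: [-6.4, 3.0, 6.0]
opening: 0.0419
gripper_force: 25.0
```

```bash
python3 -c "
from h import *
st()"
```

```text
t 16.47 case pos mm [ -1.1  -0.3 163.3] F case [-6.9  1.   6. ] op 41.9 gf 25.0
```

Emit:
apply_moves(
  steps=[-0.07, 0, 0.02, 0, 0, 0, 40, -0.07, 0, 0.02, 0, 0, 0, 40],
)

```text
t: 16.63
tool_pos: [0.5784, 0.0898, 0.1628]
orientation: [0.42, 2.868, -0.052]
force: [-24.9, 7.5, 18.7]
opening: 0.0419
gripper_force: 25.0
```

```bash
python3 -c "
from h import *
st()
p=np.load('p.npy')
im=eyes.read_camera('wrist')[:,:,::-1];cv2.imwrite('pics/w7c.png',cv2.resize(im[200:360,210:430],None,fx=3.5,fy=3.5,interpolation=cv2.INTER_CUBIC))
"
```

```text
t 16.63 case pos mm [  1.5  -0.3 162.8] F case [-26.    0.1  18.7] op 41.9 gf 25.0
```

View pics/w7c.png

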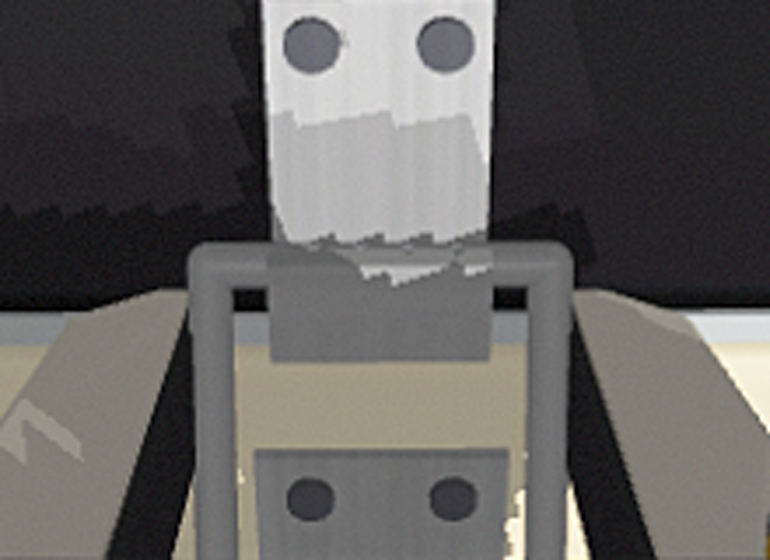

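Bar lies under the lip against the wall. I release the force, let go and withdraw.

Emit:
apply_moves(
  steps=[0.07, 0, -0.04, 0, 0, 0, 40, 0.03, 0, -0.03, 0, 0, 0, 40, 0, 0, 0, 0, 0, 0, 40],
)

```text
t: 16.93
tool_pos: [0.5764, 0.0903, 0.1636]
orientation: [0.419, 2.864, -0.053]
force: [-4.2, 3.0, 1.1]
opening: 0.0418
gripper_force: 25.0
```

```bash
python3 -c "
from h import *
st()"
```

```text
t 16.93 case pos mm [ -0.5  -0.4 163.6] F case [-4.9  1.7  1.1] op 41.8 gf 25.0
```

Emit:
apply_moves(
  steps=[-0.05, 0, 0.01, 0, 0, 0, 40, 0, 0, 0, 0, 0, 0, 40],
)

```text
t: 17.1
tool_pos: [0.5771, 0.0901, 0.1634]
orientation: [0.419, 2.867, -0.053]
force: [-10.6, 5.8, 4.0]
opening: 0.042
gripper_force: 25.0
```

Emit:
apply_moves(
  steps=[0, 0, 0, 0, 0, 0, 70, 0, 0, 0, 0, 0, 0, 70, 0, 0, 0, 0, 0, 0, 70, 0, 0, -0.3, 0, 0, 0, 70, 0, 0, -0.8, 0, 0, 0, 70, 0, 0, -0.8, 0, 0, 0, 70, 0, 0, -0.8, 0, 0, 0, 70, 0, 0, -0.8, 0, 0.5, 0, 70, 0, 0, -0.8, 0, 1, 0, 70, 0, 0, 0, 0, 0.9, 0, 70],
)

```text
t: 17.93
tool_pos: [0.5507, 0.0991, 0.2984]
orientation: [0.451, 3.103, 0.006]
force: [-0.1, -0.3, 0.7]
opening: 0.0652
gripper_force: 0.0
```

```bash
python3 - <<'E'
from h import *
st();p=np.load("p.npy")
cals={};o={}
for c in('wrist','scene','top'):
    cals[c]=eyes.calibration(c);im=eyes.read_camera(c);cv2.imwrite(f'pics/{c}8.png',im[:,:,::-1])
    for n in('loop_bar','keeper_front','keeper_low','lever_end'):
        r=[d for d in eyes.place_of(c,n) if d['conf']>.4]
        if r:o.setdefault(n,[]).append((c,r[0]['xy'],round(r[0]['conf'],2)))
for n,l in o.items():
    print(n,l)
    if len(l)>1:
        X=tri([(cals[c],q) for c,q,_ in l]);print(n,np.round(1000*w2c(p,X),1),[np.round(proj(cals[c],X)-q,1).tolist() for c,q,_ in l])
a=cv2.resize(cv2.imread('pics/wrist8.png')[150:450,200:440],(480,600));b=cv2.resize(cv2.imread('pics/scene8.png')[190:290,250:350],(320,320),interpolation=cv2.INTER_CUBIC)
W=np.zeros((600,800,3),np.uint8);W[:,:480]=a;W[:320,480:]=b;W[320:,480:]=cv2.resize(cv2.imread('pics/top8.png')[220:320,225:339],(320,280),interpolation=cv2.INTER_CUBIC);cv2.imwrite('pics/m8.png',W)
E
```

```text
t 17.93 case pos mm [-27.7   0.7 298.4] F case [-0.1 -0.3  0.7] op 65.2 gf 0.0
keeper_front [('wrist', [319.2, 200.8], 0.71), ('scene', [282.0, 253.7], 0.96), ('top', [270.0, 304.5], 0.87)]
keeper_front [-44.8   1.3 147.7] [[-0.6, -1.7], [-2.0, 0.6], [1.0, -3.1]]
keeper_low [('wrist', [313.3, 244.6], 0.75), ('scene', [290.6, 245.3], 0.64), ('top', [276.0, 283.7], 0.88)]
keeper_low [-18.9  -3.6 172.6] [[-1.5, -3.0], [0.9, -0.9], [-0.5, 0.2]]
lever_end [('scene', [318.5, 207.9], 0.45)]
```

View pics/m8.png

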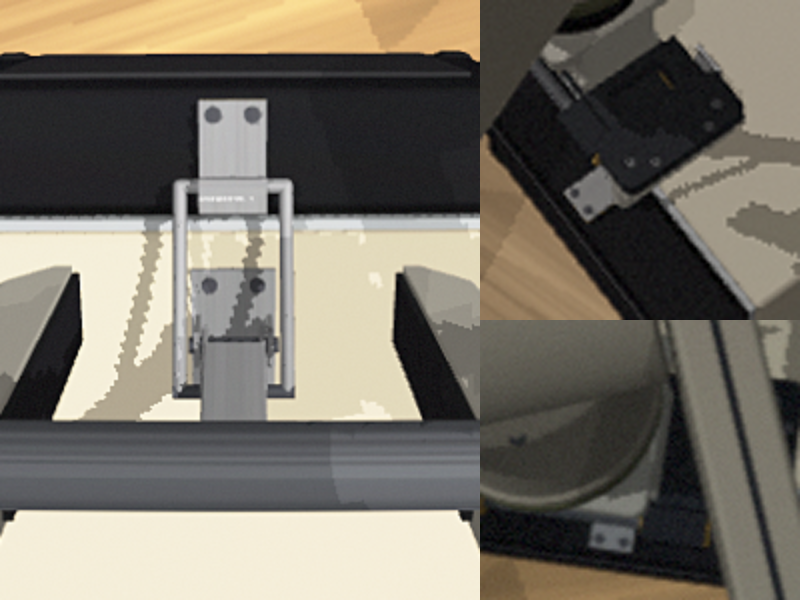

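The picture shows the bar hooked under the lip (centre hidden at (233,190)) and the lever leaning back. I shut the fingers and go in front of the lever.

Emit:
apply_moves(
  steps=[-0.6, 0, 0, 0, 0, 0, 0, -0.6, 0, 0, 0, 0, 0, 0, -0.4, 0, 0, 0, 0, 0, 0, 0, 0, 0, 0, 0, 0, 0, 0, 0, 0, 0, 0, 0, 0, 0, 0, 0.5, 0, 0, 0, 0, 0, 0, 0.6, 0, 0, 0, 0, 0, 0, 0.6, 0, 0, 0, 0, 0, 0, 0.5, 0, 0, 0, 0, 0, 0, 0, 0, 0, 0, 0],
)

```text
t: 19.52
tool_pos: [0.5928, 0.0847, 0.2201]
orientation: [-0.454, -3.103, 0.002]
force: [-1.2, 0.9, 0.3]
opening: 0.0035
gripper_force: 0.0
```

```bash
python3 -c "
from h import *
st();togo(np.load('p.npy'),(.043,0,.231),np.pi/2)"
```

```text
t 19.52 case pos mm [ 16.8  -1.  220.1] F case [-1.4  0.5  0.3] op 3.5 gf 0.0
shift units [-0.87  0.03 -0.37]
turn units [-0.02 -0.05 -0.  ]
```

Emit:
apply_moves(
  steps=[0, 0, -0.35, 0, 0, 0, 0, -0.3, 0, 0, 0, 0, 0, 0, -0.3, 0, 0, 0, 0, 0, 0, -0.15, 0, 0, 0, 0, 0, 0, 0, 0, 0, 0, 0, 0, 0],
)

```text
t: 19.93
tool_pos: [0.6185, 0.0775, 0.2354]
orientation: [0.456, 3.107, 0.0]
force: [-0.0, -0.2, 0.0]
opening: 0.0006
gripper_force: 0.0
```

Emit:
apply_moves(
  steps=[-0.1, 0, 0, 0, 0, 0, 0, -0.1, 0, 0, 0, 0, 0, 0],
)

```text
t: 20.1
tool_pos: [0.6226, 0.0763, 0.2343]
orientation: [-0.455, -3.107, -0.0]
force: [-3.3, 1.0, -0.8]
opening: 0.0008
gripper_force: 1.4
```

```bash
python3 -c "
from h import *
st()"
```

```text
t 20.1 case pos mm [ 47.8  -0.6 234.3] F case [-3.4  0.  -0.8] op 0.8 gf 1.4
```

Emit:
apply_moves(
  steps=[-0.1, 0, 0.04, 0, 0, 0, 0, -0.1, 0, 0.05, 0, 0, 0, 0, -0.1, 0, 0.06, 0, 0, 0, 0, -0.1, 0, 0.07, 0, 0, 0, 0],
)

```text
t: 20.43
tool_pos: [0.6349, 0.0728, 0.2289]
orientation: [0.455, 3.107, 0.0]
force: [-4.2, 0.5, 7.5]
opening: 0.0004
gripper_force: 3.5
```

```bash
python3 -c "
from h import *
st()"
```

```text
t 20.43 case pos mm [ 60.5  -0.4 228.9] F case [-4.2 -0.8  7.5] op 0.4 gf 3.5
```

Emit:
apply_moves(
  steps=[-0.1, 0, 0.08, 0, 0, 0, 0, -0.1, 0, 0.09, 0, 0, 0, 0, -0.1, 0, 0.1, 0, 0, 0, 0],
)

```text
t: 20.68
tool_pos: [0.6444, 0.0701, 0.2219]
orientation: [0.455, 3.104, 0.001]
force: [-1.4, 0.3, 9.8]
opening: 0.0005
gripper_force: 3.8
```

Emit:
apply_moves(
  steps=[-0.1, 0, 0.1, 0, 0, 0, 0, -0.1, 0, 0.1, 0, 0, 0, 0, -0.09, 0, 0.1, 0, 0, 0, 0],
)

```text
t: 20.93
tool_pos: [0.6531, 0.0675, 0.2129]
orientation: [0.455, 3.104, 0.001]
force: [0.5, 0.1, 7.3]
opening: 0.0005
gripper_force: 3.0
```

```bash
python3 -c "
from h import *
st()"
```

```text
t 20.93 case pos mm [ 7.950e+01 -2.000e-01  2.129e+02] F case [0.4 0.3 7.3] op 0.5 gf 3.0
```

Emit:
apply_moves(
  steps=[-0.07, 0, 0.12, 0, 0, 0, 0, -0.07, 0, 0.12, 0, 0, 0, 0, -0.06, 0, 0.12, 0, 0, 0, 0],
)

```text
t: 21.18
tool_pos: [0.6584, 0.0658, 0.2011]
orientation: [0.455, 3.105, 0.001]
force: [1.1, -0.3, 3.2]
opening: 0.001
gripper_force: 1.2
```

Emit:
apply_moves(
  steps=[-0.04, 0, 0.1, 0, 0, 0, 0, -0.03, 0, 0.1, 0, 0, 0, 0, -0.03, 0, 0.1, 0, 0, 0, 0],
)

```text
t: 21.43
tool_pos: [0.6595, 0.0651, 0.1899]
orientation: [-0.455, -3.107, 0.0]
force: [0.3, 0.7, -0.2]
opening: 0.0002
gripper_force: 0.0
```

```bash
python3 -c "
from h import *
st()"
```

```text
t 21.43 case pos mm [ 86.3  -0.7 189.9] F case [ 0.   0.8 -0.2] op 0.2 gf 0.0
```

Emit:
apply_moves(
  steps=[-0.05, 0, 0.1, 0, 0, 0, 0, 0, 0, 0.1, 0, 0, 0, 0, 0, 0, 0.08, 0, 0, 0, 0, 0, 0, 0, 0, 0, 0, 0],
)

```text
t: 21.77
tool_pos: [0.6607, 0.0648, 0.1815]
orientation: [-0.455, -3.107, 0.0]
force: [-0.1, 0.1, 0.2]
opening: 0.0005
gripper_force: 0.0
```

Emit:
apply_moves(
  steps=[0, 0, 0.06, 0, 0, 0, 0, 0, 0, 0.03, 0, 0, 0, 0, 0, 0, 0, 0, 0, 0, 0],
)

```text
t: 22.02
tool_pos: [0.6613, 0.0648, 0.1803]
orientation: [0.455, 3.108, 0.0]
force: [-0.8, 0.1, 1.8]
opening: 0.0003
gripper_force: 0.4
```

```bash
python3 -c "
from h import *
st()"
```

```text
t 22.02 case pos mm [ 88.2  -0.5 180.3] F case [-0.8 -0.1  1.8] op 0.3 gf 0.4
```

The lever is flat, with contact at z = 180 mm. I withdraw and check.

Emit:
apply_moves(
  steps=[0, 0, -0.5, 0, 0, 0, 0, 0, 0, -1, 0, 0, 0, 0, 0, 0, -1, 0, 0, 0, 0, 0.5, 0, -1, 0, 0, 0, 0, 1, 0, -0.5, 0, 0, 0, 0, 1, 0, 0, 0, 0, 0, 0, 1, 0, 0, 0, 0, 0, 0, 0, 0, 0, 0, 0, 0, 0],
)

```text
t: 22.68
tool_pos: [0.5568, 0.0964, 0.3002]
orientation: [-0.452, -3.108, -0.001]
force: [-0.9, -0.1, -1.3]
opening: 0.0005
gripper_force: 0.0
```

```bash
python3 - <<'E'
from h import *
st();im=eyes.read_camera('wrist');cv2.imwrite('pics/w9.png',im[:,:,::-1])
E
```

```text
t 22.68 case pos mm [-2.100e+01 -1.000e-01  3.002e+02] F case [-0.9 -0.4 -1.3] op 0.5 gf 0.0
```

View pics/w9.png

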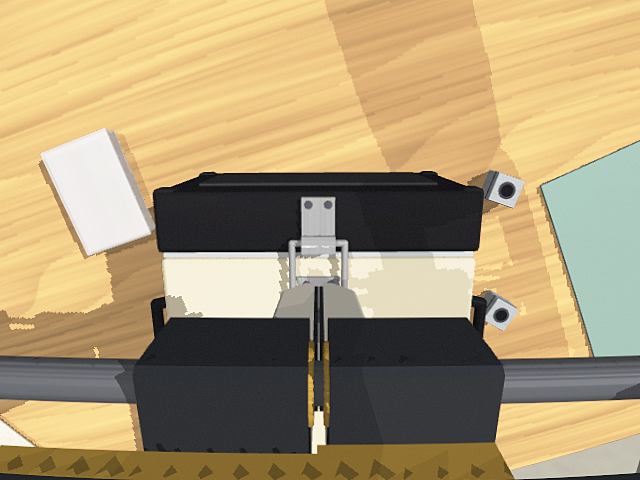

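The cover is tight against the case, the loop is hooked at (318,242), and the blocks and specimen box have not moved. I hand in the job.

```bash
python3 -c "
from plant import robot
print(robot.close_job())"
```

```text
the job is handed in; nothing more can be done
None
```

I pressed the cover home at about 22 N, hooked the loop under the keeper and folded the lever flat, then handed the job in at about 23 s. Two forces went above your limits: about 27 N in all on a first push at the cover, mostly upward, and about 32 N for a moment when the bar met the keeper wall.

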